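Turn a fallen tumbler bottom-up and load it in the dish rack

TASK

One tumbler has fallen over on the steel worktop. Pinch it near its bottom end and press the edge of its rim on the worktop so that it swings round between the fingers until it stands bottom-up with the whole rim flat on the steel; then, still holding it, lift it over and set it gently, rim down, in the one empty compartment of the dish rack. Let go, and leave the glasses around it standing.

Things in the scene. Friction and masses are not known exactly. Their poses are not given: they have to be found in the camera images.
- tumbler: the fallen tumbler, on its side left of the rack: clear straight drinking glass, 64 mm diameter, 120 mm long, wall 4, solid bottom 13 mm thick, 0.2 to 0.3 kg, balancing about 37 mm from the bottom end. Origin mid-glass on its axis (32 mm up as it lies); x axis along the glass towards the open rim. A firm pinch holds it level; pressing it on the worktop turns it (friction on steel 0.54 to 0.75)
- tumbler_rim (a point): centre of the open rim of that tumbler, 60 mm from its origin
- tumbler_bottom (a point): centre of the closed bottom end of that tumbler, 60 mm from its origin
- rack: dish rack, fixed: 498 mm square, 5 x 5 compartments 95 mm apart (92 clear); outer walls 86 mm high, inner walls 74, floor inside 25 mm above the worktop. Origin under the middle of its front (robot-side) wall; x into the rack, y along that wall. 24 compartments hold like tumblers, rim down, bottoms 145 mm above the worktop; around the empty one 31 mm will be left between glass and glass
- empty_place (a point): centre of the floor of the empty compartment (front row, next to the middle one on the left), 25 mm above the worktop; axes parallel to the rack's
- rack_glass_a: loose tumbler standing rim down in the compartment to the right (rack -y) of the empty one; origin at the centre of its rim, z up
- rack_glass_b: loose tumbler standing rim down in the compartment to the left (rack +y) of the empty one; origin at the centre of its rim, z up
- rack_glass_c: loose tumbler standing rim down in the compartment behind (rack +x) the empty one; origin at the centre of its rim, z up
- drained_glass: another tumbler standing rim down on the worktop beyond the fallen one, a bystander; origin at the centre of its rim, z up
- table: the steel worktop, its top at height 0
There are look-alikes about, which are no part of the job. What is shaped like the rack_glass_c but red is not meant.

How it is judged:
By the outcome, as a careful person would: the job done as asked, in the order asked, and still so for the second after the job is handed in, with the robot touching nothing.
It also fails if it takes over 72 s, if anything falls off the work surface, if the arm or the gripper's body presses on something with over 40 N, if the wrist force passes 120 N, or if a joint passes its speed limit or range.

ROBOT

A 6-joint arm with a two-finger parallel gripper is mounted at the origin on the work surface. World frame = base frame: x ahead of the robot, y to its left, z up, the work surface at z = 0. Lengths are in m, angles in rad, forces in N, time in s.
With the tool pointing down it reaches from about 0.35 to 0.875 m from the base axis. Payload 4.2 kg.
Tool frame: the origin (TCP) lies between the finger pads; the fingertips stand 25 mm ahead of it and the grasp point (between the pads) lies 6 mm ahead of it; y points along the fingers, z is the direction in which the jaws open and shut, and the axes are right-handed (so a half turn about y gives the same grasp; the last joint's range is limited). The gripper opens to 87 mm and grips with 3 to 60 N. Pads are 19 mm wide; open, the fingers measure 117 mm over their backs; the gripper's body (75 mm by 190 mm) begins 51 mm behind the grasp point.
Start: joints at [1.547, 0.385, 0.008, 0, -1.194, -0.259], TCP at [0.174, 0.6, 0.248] pointing down, gripper open.
Joint ranges: [-3.14, 3.14], [-1.21, 2.06], [-1.07, 1.41], [-3.16, 2.05], [-2.99, -0.16], [-3.1, 3.1]. Speed limits (rad/s): [2.79, 2.79, 3.14, 3.14, 3.14, 3.14].

INTERFACE

Orientations are given as a rotation vector (axis times angle).
In Python, from plant import sense, read_camera, camera_params, close_job, recognise, regions_of gives the robot as it stands.
- The arm moves only by the shell command python3 -m handwheel 'ROWS'. ROWS is JSON, a list of rows, each a list of 7 numbers: the finger opening in mm, from 0 to 87, then the shift along the tool's x, y, z normalised to -1 to 1, where 1 is 0.1 m, then the turn, a rotation vector about the tool's x, y, z normalised to -1 to 1, where 1 is pi rad. A call has 1 to 10 rows; each row is the pose to reach, as a shift and turn from the pose measured when the call began, along the tool's axes at that moment, turning the shorter way round; what a row does not reach only later rows make up. A row lasts 1/10 s, in which the tool goes at most 50 mm and 8.59 degrees, less where a joint would pass 70% of its speed; a pose out of reach is approached as far as the arm can. A call with a number of a shift or a turn outside -1 to 1 is refused whole. A call with a gripper value outside its range is refused whole. The fingers move at their own pace and stop on an object; the grip force is fixed at half the most. Time passes only in rows, so rows that repeat a pose let the fingers close. It gives the time, the measured TCP pose, the force and the opening at its end, in the units of the state.
- sense(): the state, without advancing time (a new reading comes with each control period).
- read_camera(name): name is "side" or "top"; returns the picture (420x560x3 uint8, red, green, blue); there is no depth.
- camera_params(name): a dict with "fov_y" (degrees; the focal length in pixels is half the picture's height over the tangent of half this angle, whatever the lens; pixels are square), "cx", "cy" (the principal point, pixels), "pose" (4x4, takes a point from camera to world coordinates). Camera axes: x right, y down, z forward; pixel columns grow to the right and rows downward; lengths in m; the calibration is good to about 2 mm. A picture is of the moment at which its call begins. camera_params takes no time and is no camera call.
- close_job(): hands the job in, once; it reports no verdict.
Trained networks look in the newest picture that a camera, given by its name, has taken for a name from the list of things; names that differ only in an ending like _2 or _b are one class to them, and where a whole thing is asked for, a point or a joint stands for the part that bears it (a point fixed in the world has none). Each returns a list of dicts, best first, with "confidence" (0 to 1); they miss things now and then, are a little off and sometimes report something else, mostly with a low value. They report only what shows in the picture. A call takes as long as a camera call. They do not tell look-alikes from the thing itself.
- recognise(camera, thing): "xyz" ([x, y, z] in m, in world coordinates, good to about 4 mm: the middle of the surface that is visible of it).
- regions_of(camera, thing): "pixels" (420x560 bool, what is visible of it).
The state is a dict: "t": time; "qpos": joint angles; "joint_vel": joint speeds; "effort": joint torques, N m; "position": TCP position; "orientation": TCP orientation; "wrist_force": force on the tool from outside, world axes, zero at the start; "wrist_torque": the same for the moment, N m; "grip_width": opening from 0.0 (shut) to 1.0 (fully open).
Only numpy, scipy, OpenCV 4.12 (cv2) and the standard library are available. Lean on these libraries where they do the work, as an engineer would, in place of code of your own. Each camera call takes 0.05 s, during which the arm holds its last target. There are 200 camera calls.

## Working session

There is one attempt and no reset: what is moved stays moved. The work goes in short steps, Python scripts to look and compute and a shell command to move; the robot and the scene stay as the last step left them, time stands still between calls to the robot, and variables do not carry over. Pictures are saved under pics/ and viewed, about 8 in all and at most 12, crops included, and the job is handed in when it is done.

```bash
mkdir -p pics; ls; python3 - <<'E'
from plant import *
import cv2,numpy as np
np.set_printoptions(precision=4,suppress=True)
s=sense();print(s['t'],s['position'],s['orientation'],s['grip_width'],s['wrist_force'])
ims=[]
for c in('side','top'):
    im=read_camera(c);cv2.imwrite(f'pics/{c}0.png',im[:,:,::-1]);p=camera_params(c);print(c,p['fov_y'],p['cx'],p['cy'],{k:v for k,v in p.items() if k not in('fov_y','cx','cy','pose')});print(np.array(p['pose']))
    for t in('tumbler','tumbler_rim','tumbler_bottom','empty_place','rack_glass_c','drained_glass','rack'):
        for r in recognise(c,t)[:6]:print(c,t,np.round(r['xyz'],3),round(r['confidence'],2))
print(sense()['t'])
E
```

```text
pics
0.0 [0.1742 0.5997 0.2465] [-0.2946 -2.0674  2.0718] 0.997194552172432 [ 0.1948  0.3561 -0.0579]
side 43.014594060597084 285.8174877782262 197.11036470008187 {}
[[ 0.8558 -0.3301  0.3983  0.1315]
 [-0.5172 -0.5295  0.6724 -0.8193]
 [-0.0111 -0.7814 -0.6239  0.8322]
 [ 0.      0.      0.      1.    ]]
side tumbler [0.452 0.255 0.052] 0.86
side tumbler [ 0.363 -0.024  0.002] 0.34
side tumbler_rim [0.447 0.253 0.051] 0.56
side tumbler_bottom [0.449 0.247 0.05 ] 0.74
side tumbler_bottom [ 0.592 -0.109  0.12 ] 0.59
side empty_place [ 0.712 -0.403  0.101] 0.81
side rack_glass_c [ 0.672 -0.224  0.132] 0.85
side rack_glass_c [ 0.563 -0.296  0.129] 0.73
side rack_glass_c [ 0.596 -0.109  0.122] 0.63
side rack_glass_c [0.605 0.021 0.094] 0.55
side rack_glass_c [0.804 0.025 0.102] 0.55
side drained_glass [0.71  0.131 0.092] 0.59
side rack [ 0.71  -0.403  0.1  ] 0.68
top 48.86700766802769 274.14852476624407 206.10757715037354 {}
[[-0.0214 -0.9973  0.0697  0.5355]
 [-0.9997  0.0205 -0.0141  0.0166]
 [ 0.0126 -0.0699 -0.9975  1.0199]
 [ 0.      0.      0.      1.    ]]
top tumbler [0.459 0.282 0.057] 0.72
top tumbler_rim [ 0.781 -0.334  0.093] 0.53
top tumbler_bottom [0.459 0.284 0.059] 0.6
top empty_place [ 0.779 -0.332  0.096] 0.81
top rack_glass_c [0.612 0.04  0.122] 0.93
top rack_glass_c [0.803 0.042 0.116] 0.93
top rack_glass_c [ 0.607 -0.087  0.142] 0.8
top rack_glass_c [ 0.68  -0.196  0.147] 0.78
top rack_glass_c [ 0.573 -0.268  0.144] 0.56
top drained_glass [0.714 0.152 0.12 ] 0.81
top rack [ 0.778 -0.332  0.1  ] 0.85
0.8
```

View pics/side0.png

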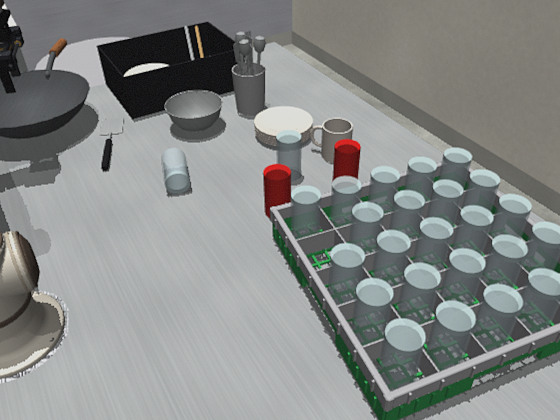

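View pics/top0.png

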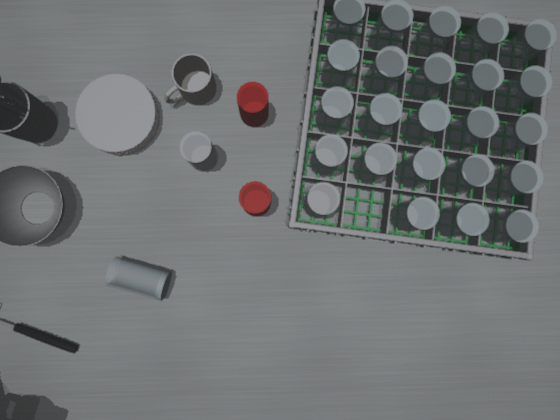

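The side view shows the fallen tumbler at about (176,171), the red look-alikes at (277,190) and (346,160), and the drained glass at (289,150). In the top view the tumbler is at (139,277), the empty compartment at (365,207), and its neighbours at a (423,213), b (323,199) and c (380,158). Besides the fallen tumbler, only the drained glass (196,149), the two red glasses (252,100) and (256,198), and the racked glasses share its shape. It is the only clear one lying down. Next is a close crop.

```bash
python3 - <<'E'
import cv2,numpy as np
a=cv2.imread('pics/side0.png')[135:205,140:215];b=cv2.imread('pics/top0.png')[240:310,95:185]
f=lambda i:cv2.normalize(cv2.resize(i,None,fx=1,fy=1),None,0,255,cv2.NORM_MINMAX)
a=cv2.resize(f(a),(386,360),interpolation=cv2.INTER_CUBIC);b=cv2.resize(f(b),(463-52,360),interpolation=cv2.INTER_CUBIC)
cv2.imwrite('pics/crop0.png',np.hstack([a,b]))
E
cat > h.py <<'E'
from plant import *
import cv2,numpy as np
np.set_printoptions(precision=4,suppress=True)
def K(c):
    p=camera_params(c);return 210/np.tan(np.radians(p['fov_y']/2)),p['cx'],p['cy'],np.array(p['pose'])
def ray(c,px,z):
    f,cx,cy,T=K(c);d=T[:3,:3]@np.array([(px[0]-cx)/f,(px[1]-cy)/f,1]);o=T[:3,3];return o+d*(z-o[2])/d[2]
def proj(c,P):
    f,cx,cy,T=K(c);q=(np.asarray(P)-T[:3,3])@T[:3,:3];return np.array([cx+f*q[...,0]/q[...,2],cy+f*q[...,1]/q[...,2]]).T
E
python3 - <<'E'
from h import *
# rack corners top (outer wall top z=.086): front-left, front-right
for px in((290,228),(532,258),(320,0)):print('top',px,ray('top',px,.086))
for px in((273,212),(387,392)):print('side',px,ray('side',px,.086))
for c in('top','side'):
    r=regions_of(c,'tumbler') if 0 else None
    read_camera(c);rs=regions_of(c,'tumbler')
    m=rs[0]['pixels'];np.save(f'm_{c}.npy',m);ys,xs=np.nonzero(m);print(c,rs[0]['confidence'],m.sum(),xs.mean(),ys.mean(),xs.min(),xs.max(),ys.min(),ys.max())
    box=cv2.minAreaRect(np.c_[xs,ys].astype(np.float32));print(box,cv2.boxPoints(box))
E
```

```text
top (290, 228) [ 0.5557 -0.0276  0.086 ]
top (532, 258) [ 0.4847 -0.5161  0.086 ]
top (320, 0) [ 1.0312 -0.1018  0.086 ]
side (273, 212) [ 0.5575 -0.0447  0.086 ]
side (387, 392) [ 0.4916 -0.5078  0.086 ]
top 0.91 1888 138.2478813559322 278.11387711864404 106 171 257 300
((138.10289001464844, 277.87188720703125), (64.13031005859375, 31.243619918823242), 16.144338607788086) [[102.9585 283.9616]
 [111.646  253.9502]
 [173.2473 271.7821]
 [164.5598 301.7936]]
side 0.7 1055 174.83317535545024 171.1080568720379 161 189 148 193
((175.00836181640625, 170.56411743164062), (45.78606414794922, 25.824722290039062), 82.56858825683594) [[159.2435 149.5334]
 [184.8513 146.1933]
 [190.7732 191.5948]
 [165.1654 194.9349]]
```

View pics/crop0.png

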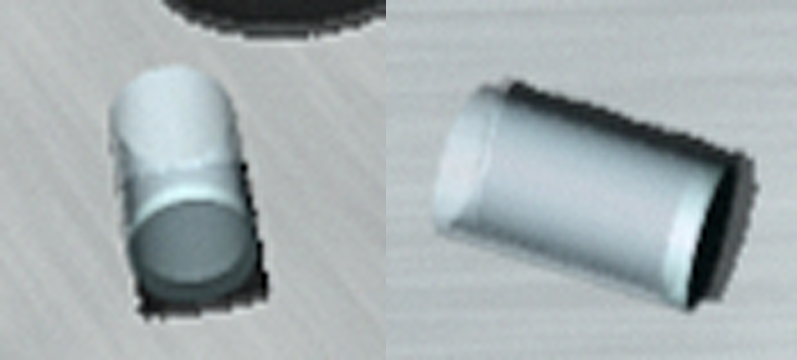

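The crop shows the tumbler, but it isn't clear which end is open. I'll fit its pose to both masks and overlay the end features for both hypotheses.

```bash
cat >> h.py <<'E'
def pts(p,a,r,n=60):
    t=np.linspace(0,2*np.pi,n);u=np.array([np.cos(p[2]),np.sin(p[2]),0]);v=np.array([-u[1],u[0],0])
    return np.array([p[0],p[1],.032])+a*u+r*(np.cos(t)[:,None]*v+np.sin(t)[:,None]*np.array([0,0,1]))
E
python3 - <<'E'
from h import *
from scipy.optimize import minimize
M={c:np.load(f'm_{c}.npy') for c in('top','side')}
def cost(p,only=None):
    e=0
    for c in M:
        if only and c!=only: continue
        S=4;q=np.vstack([proj(c,pts(p,a,.032)) for a in(-.06,.06)])
        im=np.zeros((420*S,560*S),np.uint8);cv2.fillPoly(im,[cv2.convexHull(((q+.5)*S).astype(np.int32))],255)
        im=cv2.resize(im,(560,420),interpolation=cv2.INTER_AREA)/255.;e+=np.abs(im-M[c]).sum()/M[c].sum()
    return e
for only in(None,'top','side'):
    best=min((minimize(cost,[.455,.27,y],args=(only,),method='Nelder-Mead',options=dict(initial_simplex=np.array([[.455,.27,y],[.475,.27,y],[.455,.29,y],[.455,.27,y+.2]]))) for y in(-1.5,-1.8,-2.1)),key=lambda r:r.fun);print(only,best.x,best.fun)
    if only is None:p=best.x
np.save('p.npy',p)
rows=[]
for c,(y0,y1,x0,x1) in(('side',(140,202,150,202)),('top',(248,308,98,180))):
    im=read_camera(c)[y0:y1,x0:x1,::-1];S=300/(y1-y0)
    big=cv2.normalize(cv2.resize(im,None,fx=S,fy=S,interpolation=cv2.INTER_LANCZOS4),None,0,255,cv2.NORM_MINMAX)
    out=[big]
    for sg in(1,-1): # sg=1: rim at +u
        o=big.copy()
        for a,r,col in((.06,.032,(0,255,0)),(.06,.028,(0,200,0)),(-.06,.032,(0,0,255)),(-.047,.028,(0,0,255))):
            q=((proj(c,pts(p,sg*a,r))-[x0,y0]+.5)*S).astype(np.int32);cv2.polylines(o,[q],True,col,1)
        out.append(o)
    rows.append(np.hstack(out))
W=max(r.shape[1] for r in rows)
o=np.vstack([cv2.copyMakeBorder(r,0,0,0,W-r.shape[1],0) for r in rows]);s=min(1,800/W,600/o.shape[0])
cv2.imwrite('pics/hyp.png',cv2.resize(o,None,fx=s,fy=s,interpolation=cv2.INTER_AREA))
E
```

```text
None [ 0.4574  0.2911 -1.8747] 0.09922649114268568
top [ 0.4578  0.2911 -1.8853] 0.04646477234961781
side [ 0.4567  0.2899 -1.8704] 0.04786172288820741
```

View pics/hyp.png

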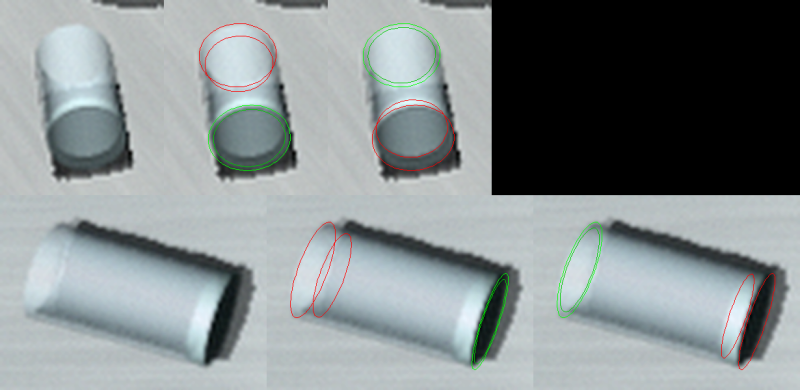

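The fit gives the glass centre at (0.457, 0.291), with its axis along yaw −1.875 or the reverse. The second hypothesis fits: the light 13 mm band and the dark disc overlap put the solid bottom at the near (−y) end. I'll compare with the drained glass, whose orientation is known, and fit the rack neighbours.

```bash
python3 - <<'E'
from h import *
from scipy.optimize import minimize
def up(p,z0,z1):
    t=np.linspace(0,6.283,50);return np.vstack([np.c_[p[0]+.032*np.cos(t),p[1]+.032*np.sin(t),0*t+z] for z in(z0,z1)])
ims={}
res={}
for c in('top','side'):
    ims[c]=read_camera(c)
    f=[(n,r) for n in('rack_glass_a','drained_glass') for r in regions_of(c,n)]
    for n,r in f:
        m=r['pixels'].astype(float);ys,xs=np.nonzero(m);z0,z1=(0,.12) if n[0]=='d' else (.025,.145)
        if n[0]=='r' : 
            g=ray(c,(xs.mean(),ys.mean()),.11)
            if g[0]<.57 and 0: continue
        g=ray(c,(xs.mean(),ys.mean()),(z0+z1)/2+.02)[:2]
        def cost(p):
            im=np.zeros((1680,2240),np.uint8);q=proj(c,up(p,z0,z1));cv2.fillPoly(im,[cv2.convexHull(((q+.5)*4).astype(np.int32))],255)
            return np.abs(cv2.resize(im,(560,420),interpolation=cv2.INTER_AREA)/255.-m).sum()/m.sum()
        b=minimize(cost,g,method='Nelder-Mead',options=dict(initial_simplex=np.array([g,g+[.02,0],g+[0,.02]])))
        print(c,n,'px',xs.mean().round(),ys.mean().round(),int(m.sum()),'conf',round(r['confidence'],2),'fit',b.x,round(b.fun,3))
x=[]
for c,(cx,cy) in(('side',(289,155)),('side',(306,205)),('top',(196,150)),('top',(423,213))):
    x.append(cv2.normalize(cv2.resize(ims[c][cy-30:cy+30,cx-20:cx+20,::-1],(200,300),interpolation=cv2.INTER_CUBIC),None,0,255,cv2.NORM_MINMAX))
cv2.imwrite('pics/cmp.png',np.hstack(x))
E
```

```text
top rack_glass_a px 321.0 200.0 1008 conf 0.82 fit [ 0.6089 -0.0888] 0.063
top rack_glass_a px 416.0 214.0 1384 conf 0.68 fit [ 0.5773 -0.2799] 0.028
top rack_glass_a px 375.0 163.0 1233 conf 0.68 fit [ 0.6835 -0.2014] 0.059
top rack_glass_a px 255.0 199.0 859 conf 0.65 fit [0.6146 0.0406] 0.135
top rack_glass_a px 253.0 104.0 1222 conf 0.57 fit [0.8067 0.0421] 0.071
top rack_glass_a px 252.0 243.0 163239 conf 0.2 fit [0.2481 0.4811] 0.987
top drained_glass px 199.0 151.0 1072 conf 0.68 fit [0.7176 0.1553] 0.087
top drained_glass px 251.0 245.0 160726 conf 0.35 fit [0.2388 0.497 ] 0.987
side rack_glass_a px 305.0 211.0 1467 conf 0.91 fit [ 0.6207 -0.0754] 0.189
side rack_glass_a px 345.0 272.0 1827 conf 0.89 fit [ 0.5835 -0.273 ] 0.21
side rack_glass_a px 365.0 226.0 1366 conf 0.71 fit [ 0.7068 -0.1768] 0.368
side rack_glass_a px 276.0 187.0 1186 conf 0.68 fit [0.601  0.0126] 0.33
side rack_glass_a px 346.0 159.0 882 conf 0.58 fit [0.8222 0.05  ] 0.542
side rack_glass_a px 174.0 171.0 1106 conf 0.25 fit [0.4375 0.2272] 0.311
side drained_glass px 289.0 152.0 966 conf 0.9 fit [0.7187 0.1572] 0.293
```

View pics/cmp.png

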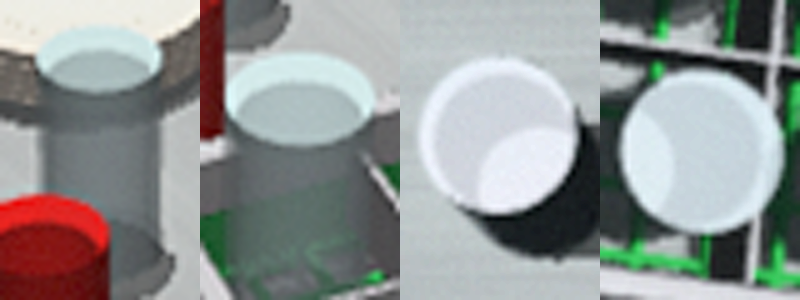

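The drained glass shows the same signature: a darker inner floor overlapping the disc, and the far open end showing as a light ellipse. So the solid bottom is the near end, at about (0.439, 0.234), and the rim points along (0.30, 0.95). The target compartment is at about (0.592, −0.185), with three estimates agreeing within 3 mm. Next is a helper for the move numbers.

```bash
cat >> h.py <<'E'
from scipy.spatial.transform import Rotation as Ro
UR=np.array([.2995,.954,0]);UR/=np.linalg.norm(UR)
def st():
    s=sense();return s,np.array(s['position']),Ro.from_rotvec(s['orientation'])
def frame(app,jaw):
    y=np.array(app,float);y/=np.linalg.norm(y);z=np.array(jaw,float);z-=y*(z@y);z/=np.linalg.norm(z);return Ro.from_matrix(np.c_[np.cross(y,z),y,z])
def go(P,R2=None):
    s,p,R=st();d=R.inv().apply(np.array(P)-p)/.1
    t=(R.inv()*R2).as_rotvec()/np.pi if R2 is not None else np.zeros(3)
    print('shift',d.round(3),'turn',t.round(4),'deg',np.degrees(np.linalg.norm(t)*np.pi).round(1),'t',round(s['t'],2))
def rep():
    s,p,R=st();M=R.as_matrix();print('t',round(s['t'],2),'pos',p,'app',M[:,1],'jaw',M[:,2],'x',M[:,0],'F',np.array(s['wrist_force']).round(1),'T',np.array(s['wrist_torque']).round(2),'w',round(s['grip_width'],3),'q',np.array(s['qpos']).round(2))
E
python3 - <<'E'
from h import *
rep()
G=np.array([.4394,.2339,0])+.021*UR
for sg in(1,-1):go([G[0],G[1],.15],frame([0,0,-1],sg*np.array([.954,-.2995,0])))
E
```

```text
t 1.4 pos [0.1744 0.6002 0.2476] app [-0.  0. -1.] jaw [-0.279  -0.9603 -0.    ] x [-0.9603  0.279   0.    ] F [-0.3 -0.2 -0.6] T [-0.05 -0.   -0.02] w 1.001 q [ 1.55  0.38  0.01 -0.   -1.19 -0.26]
shift [-3.572  0.976  2.568] turn [ 0.     -0.4932 -0.    ] deg 88.8 t 1.4
shift [-3.572  0.976  2.568] turn [0.     0.5068 0.    ] deg 91.2 t 1.4
```

```bash
python3 -m handwheel '[[87,-0.5,0,0.36,0,0,0],[87,-1,0,0.72,0,0,0],[87,-1,0,0.72,0,0,0]]'; python3 -m handwheel '[[87,-0.5,0,0.36,0,0,0],[87,-1,0,0.72,0,0,0],[87,-1,0,0.72,0,0,0]]'; python3 -m handwheel '[[87,-0.5,0,0.36,0,0,0],[87,-1,0,0.72,0,0,0],[87,-1,0,0.72,0,0,0]]'
python3 - <<'E'
from h import *
rep()
G=np.array([.4394,.2339,0])+.021*UR
go([G[0],G[1],.15],frame([0,0,-1],-np.array([.954,-.2995,0])))
E
```

```text
t: 1.7
position: [0.2516, 0.5003, 0.2477]
orientation: [-0.296, -2.068, 2.07]
wrist_force: [0.1, 0.0, 0.3]
grip_width: 0.999
t: 2.0
position: [0.3287, 0.4004, 0.2481]
orientation: [-0.298, -2.067, 2.069]
wrist_force: [0.3, -0.2, -0.1]
grip_width: 1.003
t: 2.3
position: [0.4055, 0.3005, 0.2485]
orientation: [-0.3, -2.065, 2.068]
wrist_force: [-0.5, -0.0, -0.1]
grip_width: 0.997
t 2.3 pos [0.4055 0.3005 0.2485] app [ 0.0001 -0.0012 -1.    ] jaw [-0.2845 -0.9587  0.0011] x [-0.9587  0.2845 -0.0004] F [-0.5 -0.  -0.1] T [ 0.03 -0.03  0.04] w 0.997 q [ 0.96  0.18 -0.28  0.   -1.11  0.32]
shift [-0.517  0.986  0.331] turn [-0.0002  0.505  -0.0004] deg 90.9 t 2.3
```

```bash
python3 -m handwheel '[[87,-0.2,0,0.1,0,-0.15,0],[87,-0.5,0.2,0.3,0,-0.3,0],[87,-0.517,0.4,0.331,0,-0.495,0],[87,-0.517,0.4,0.331,0,-0.495,0],[87,-0.517,0.4,0.331,0,-0.495,0],[87,-0.517,0.4,0.331,0,-0.495,0],[87,-0.517,0.4,0.331,0,-0.495,0],[87,-0.517,0.4,0.331,0,-0.495,0],[87,-0.517,0.4,0.331,0,-0.495,0],[87,-0.517,0.4,0.331,0,-0.495,0]]'
python3 - <<'E'
from h import *
rep()
G=np.array([.4394,.2339,0])+.021*UR
go([G[0],G[1],.038],frame([0,0,-1],np.array([.954,-.2995,0])))
E
```

```text
t: 3.3
position: [0.4457, 0.254, 0.2087]
orientation: [-1.021, 1.463, -1.465]
wrist_force: [0.7, -0.5, -0.5]
grip_width: 1.001
t 3.3 pos [0.4457 0.254  0.2087] app [ 0.0003 -0.001  -1.    ] jaw [ 0.9384 -0.3455  0.0007] x [-0.3455 -0.9384  0.0009] F [ 0.7 -0.5 -0.5] T [-0.03 -0.07  0.03] w 1.001 q [ 0.84  0.23 -0.32  0.   -1.02  1.95]
shift [-0.     1.707 -0.001] turn [-0.0002 -0.0155  0.0003] deg 2.8 t 3.3
```

```bash
R='' ; python3 -m handwheel '[[87,0,0,0,0,0.492,0],[87,0,0,0,0,0.492,0],[87,0,0,0,0,0.492,0],[87,0,0,0,0,0.492,0],[87,0,0,0,0,0.492,0],[87,0,0,0,0,0.492,0],[87,0,0,0,0,0.492,0],[87,0,0,0,0,0.492,0],[87,0,0,0,0,0.492,0],[87,0,0,0,0,0.492,0]]'; python3 -m handwheel '[[87,0,0,0,0,0.492,0],[87,0,0,0,0,0.492,0],[87,0,0,0,0,0.492,0],[87,0,0,0,0,0.492,0],[87,0,0,0,0,0.492,0],[87,0,0,0,0,0.492,0],[87,0,0,0,0,0.492,0],[87,0,0,0,0,0.492,0],[87,0,0,0,0,0.492,0],[87,0,0,0,0,0.492,0],[87,0,0,0,0,0.492,0]]' | tail -1; python3 -m handwheel '[[87,0,0,0,0,0.492,0],[87,0,0,0,0,0.492,0],[87,0,0,0,0,0.492,0],[87,0,0,0,0,0.492,0],[87,0,0,0,0,0.492,0],[87,0,0,0,0,0.492,0],[87,0,0,0,0,0.492,0],[87,0,0,0,0,0.492,0],[87,0,0,0,0,0.492,0],[87,0,0,0,0,0.492,0]]'|tail -1
python3 - <<'E'
from h import *
rep()
G=np.array([.4394,.2339,0])+.021*UR
go([G[0],G[1],.038],frame([0,0,-1],-np.array([.954,-.2995,0])))
E
```

```text
t: 4.3
position: [0.4457, 0.2541, 0.2088]
orientation: [-0.307, -2.063, 2.064]
wrist_force: [-0.2, -0.3, 1.0]
grip_width: 1.0
grip_width: 1.001
t 5.3 pos [0.4458 0.2541 0.209 ] app [ 0.0008 -0.0006 -1.    ] jaw [-0.9751  0.2217 -0.0009] x [ 0.2217  0.9751 -0.0004] F [-0.1 -0.2 -0.3] T [ 0.11 -0.07 -0.04] w 1.001 q [ 0.84  0.23 -0.32  0.   -1.02 -1.06]
shift [-0.001  1.71   0.002] turn [ 0.0003  0.0257 -0.0001] deg 4.6 t 5.3invalid input
```

```bash
python3 -m handwheel '[[87,0,0.5,0,0,0.026,0],[87,0,0.9,0,0,0.026,0],[87,0,0.9,0,0,0.026,0]]'|head -2; python3 -m handwheel '[[87,0,0.3,0,0,0,0],[87,0,0.6,0,0,0,0],[87,0,0.81,0,0,0,0],[87,0,0.81,0,0,0,0]]'
python3 - <<'E'
from h import *
rep()
G=np.array([.4394,.2339,0])+.021*UR
go([G[0],G[1],.038],frame([0,0,-1],-np.array([.954,-.2995,0])))
E
```

```text
t: 5.6
position: [0.443, 0.2513, 0.1144]
t: 6.0
position: [0.4421, 0.2503, 0.0328]
orientation: [-1.342, -0.969, 0.993]
wrist_force: [-0.1, 0.4, 0.8]
grip_width: 1.002
t 6.0 pos [0.4421 0.2503 0.0328] app [-0.0101 -0.011  -0.9999] jaw [-0.9535  0.3014  0.0063] x [ 0.3013  0.9534 -0.0135] F [-0.1  0.4  0.8] T [ 0.06 -0.07  0.06] w 1.002 q [ 0.84  0.46 -0.52 -0.   -0.6  -1.14]
shift [ 0.045 -0.053 -0.023] turn [-0.002  -0.0006 -0.0043] deg 0.9 t 6.0
```

```bash
python3 -m handwheel '[[87,0.04,-0.05,-0.02,-0.002,0,-0.004],[87,0.04,-0.05,-0.02,-0.002,0,-0.004],[40,0.04,-0.05,-0.02,-0.002,0,-0.004],[40,0.04,-0.05,-0.02,-0.002,0,-0.004],[40,0.04,-0.05,-0.02,-0.002,0,-0.004],[40,0.04,-0.05,-0.02,-0.002,0,-0.004],[40,0.04,-0.05,-0.02,-0.002,0,-0.004],[40,0.04,-0.05,-0.02,-0.002,0,-0.004],[40,0.04,-0.05,-0.02,-0.002,0,-0.004]]'
python3 - <<'E'
from h import *
rep()
E
```

```text
t: 6.9
position: [0.4455, 0.2537, 0.038]
orientation: [-1.339, -0.981, 0.981]
wrist_force: [0.4, -0.1, 3.8]
grip_width: 0.734
t 6.9 pos [0.4455 0.2537 0.038 ] app [ 0.0003 -0.0006 -1.    ] jaw [-0.9536  0.3011 -0.0005] x [ 0.3011  0.9536 -0.0004] F [ 0.4 -0.1  3.8] T [-0.09 -0.16  0.01] w 0.734 q [ 0.84  0.46 -0.51  0.   -0.6  -1.14]
```

```bash
python3 -m handwheel '[[40,0,-0.2,0,0,0,0],[40,0,-0.5,0,0,0,0],[40,0,-0.8,0,0,0,0],[40,0,-1,0,0,0,0],[40,0,-1,0,0,0,0]]'
python3 - <<'E'
from h import *
rep()
im=read_camera('side');cv2.imwrite('pics/lift.png',cv2.resize(im[80:280,60:320,::-1],(780,600)))
E
```

```text
t: 7.4
position: [0.4462, 0.2547, 0.1398]
orientation: [-1.338, -0.985, 0.977]
wrist_force: [-0.5, 1.3, -2.9]
grip_width: 0.737
t 7.4 pos [0.4462 0.2547 0.1398] app [ 0.0033  0.0029 -1.    ] jaw [-0.9536  0.3011 -0.0023] x [0.3011 0.9536 0.0038] F [-0.5  1.3 -2.9] T [ 0.12 -0.13  0.01] w 0.737 q [ 0.84  0.31 -0.41  0.   -0.85 -1.14]
```

View pics/lift.png

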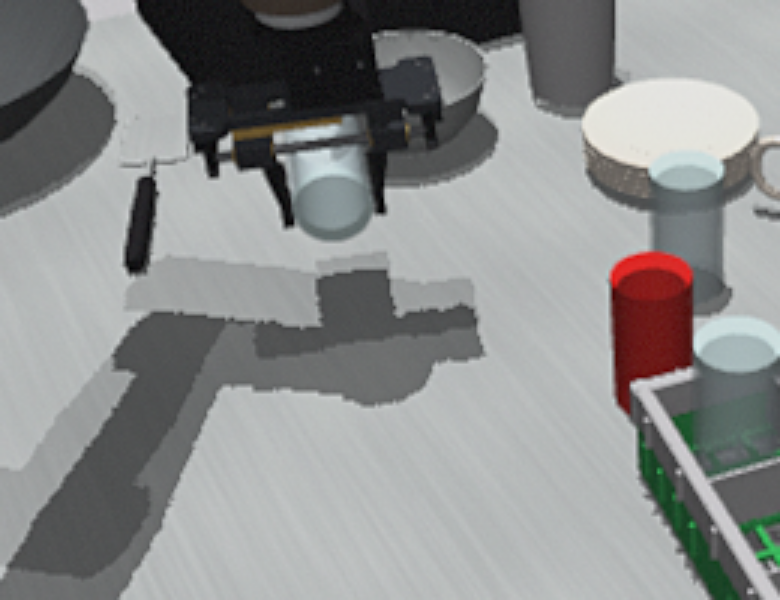

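The glass hangs level, with its bottom disc near at (332,205) in the crop. Now tilt it rim-down.

```bash
python3 -m handwheel '[[40,0,0,0,0,0,0.04],[40,0,0,0,0,0,0.08],[40,0,0,0,0,0,0.12],[40,0,0,0,0,0,0.16],[40,0,0,0,0,0,0.167],[40,0,0,0,0,0,0.167]]';python3 -c "
from h import *
rep()"; python3 -m handwheel '[[40,0,0,0,0,0,0.04],[40,0,0,0,0,0,0.08],[40,0,0,0,0,0,0.12],[40,0,0,0,0,0,0.16],[40,0,0,0,0,0,0.167],[40,0,0,0,0,0,0.167]]'
python3 - <<'E'
from h import *
rep()
E
```

```text
t: 8.05
position: [0.4443, 0.2536, 0.1351]
orientation: [-1.634, -0.631, 1.371]
wrist_force: [-0.1, -0.3, -2.8]
grip_width: 0.734
t 8.05 pos [0.4443 0.2536 0.1351] app [-0.1539 -0.479  -0.8643] jaw [-0.9534  0.3017  0.0025] x [ 0.2595  0.8244 -0.5031] F [-0.1 -0.3 -2.8] T [ 1.41 -0.51  0.01] w 0.734 q [ 0.93  0.52 -0.25  0.17 -1.31 -1.32]
t: 8.65
position: [0.444, 0.2531, 0.134]
orientation: [-1.877, -0.201, 1.735]
wrist_force: [0.0, -0.7, -2.5]
grip_width: 0.736
t 8.65 pos [0.444  0.2531 0.134 ] app [-0.2641 -0.8265 -0.4972] jaw [-0.9532  0.3023  0.0037] x [ 0.1473  0.4749 -0.8676] F [ 0.  -0.7 -2.5] T [ 2.42 -0.83 -0.01] w 0.736 q [ 0.97  0.76 -0.11  0.25 -1.73 -1.38]
```

```bash
python3 -m handwheel '[[40,0.08,0.05,0,0,0,0],[40,0.16,0.09,0,0,0,0],[40,0.22,0.126,0,0,0,0],[40,0.235,0.135,0,0,0,0],[40,0.235,0.135,0,0,0,0]]'; python3 -m handwheel '[[40,0.018,0.01,0,0,0,0],[40,0.026,0.015,0,0,0,0],[40,0.026,0.015,0,0,0,0]]'
python3 - <<'E'
from h import *
rep()
E
```

```text
t: 9.15
position: [0.4439, 0.2529, 0.1068]
orientation: [-1.877, -0.201, 1.735]
wrist_force: [0.8, -0.1, -2.3]
grip_width: 0.733
t: 9.45
position: [0.4439, 0.2528, 0.1045]
orientation: [-1.878, -0.2, 1.736]
wrist_force: [0.4, -1.3, 1.0]
grip_width: 0.738
t 9.45 pos [0.4439 0.2528 0.1045] app [-0.264  -0.8272 -0.4961] jaw [-0.9532  0.3022  0.0034] x [ 0.1471  0.4738 -0.8683] F [ 0.4 -1.3  1. ] T [ 1.69 -0.64  0.08] w 0.738 q [ 0.97  0.8  -0.12  0.25 -1.68 -1.39]
```

```bash
python3 -m handwheel '[[40,0.026,0.015,0,0,0,0],[40,0.042,-0.028,0,0,0,0],[40,0.058,-0.071,0,0,0,0],[40,0.077,-0.112,0,0,0,0],[40,0.095,-0.153,0,0,0,0],[40,0.095,-0.153,0,0,0,0]]'
python3 - <<'E'
from h import *
rep()
im=read_camera('side');cv2.imwrite('pics/press.png',cv2.resize(im[80:280,60:320,::-1],(780,600)))
E
```

```text
t: 10.05
position: [0.4489, 0.2693, 0.1062]
orientation: [-1.88, -0.194, 1.74]
wrist_force: [-1.9, -1.4, 6.1]
grip_width: 0.74
t 10.05 pos [0.4489 0.2693 0.1062] app [-0.2651 -0.83   -0.4908] jaw [-0.9532  0.3023  0.0036] x [ 0.1453  0.4688 -0.8713] F [-1.9 -1.4  6.1] T [ 0.01  0.24 -0.29] w 0.74 q [ 0.98  0.82 -0.07  0.25 -1.72 -1.39]
```

View pics/press.png

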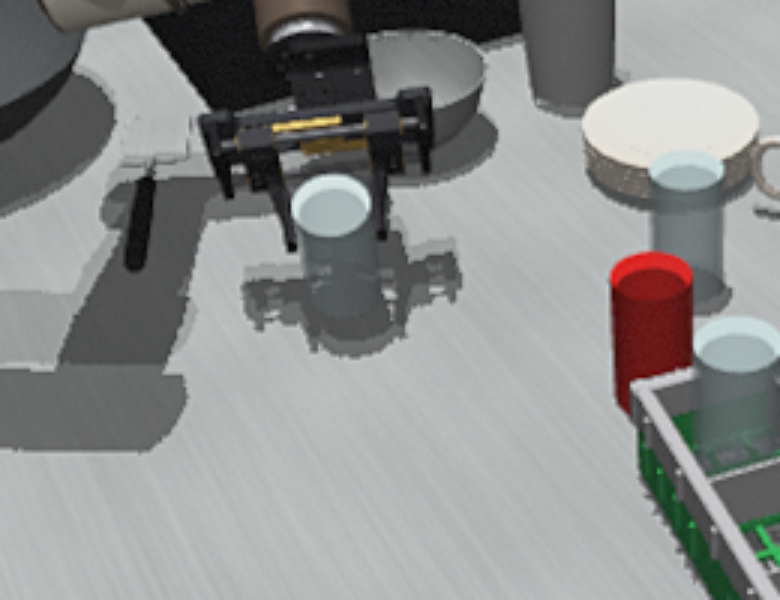

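The glass has swung to about 70–75° with the rim edge planted. Its bottom disc is at (332,205) in the crop. I'll continue the arc.

```bash
python3 -m handwheel '[[40,0.045,-0.03,0,0,0,0],[40,0.07,-0.074,0,0,0,0],[40,0.096,-0.11,0,0,0,0],[40,0.122,-0.148,0,0,0,0],[40,0.15,-0.183,0,0,0,0],[40,0.181,-0.218,0,0,0,0],[40,0.215,-0.25,0,0,0,0],[40,0.249,-0.28,0,0,0,0],[40,0.249,-0.28,0,0,0,0]]'
python3 - <<'E'
from h import *
rep()
im=read_camera('side');cv2.imwrite('pics/press2.png',cv2.resize(im[80:280,60:320,::-1],(780,600)))
E
```

```text
t: 11.0
position: [0.4591, 0.3031, 0.1012]
orientation: [-1.884, -0.186, 1.745]
wrist_force: [-3.8, -1.4, 8.3]
grip_width: 0.733
t 11.0 pos [0.4591 0.3031 0.1012] app [-0.2669 -0.8338 -0.4832] jaw [-0.953   0.303   0.0035] x [ 0.1435  0.4615 -0.8755] F [-3.8 -1.4  8.3] T [-0.5   0.42 -0.7 ] w 0.733 q [ 1.    0.87  0.03  0.24 -1.78 -1.39]
```

View pics/press2.png

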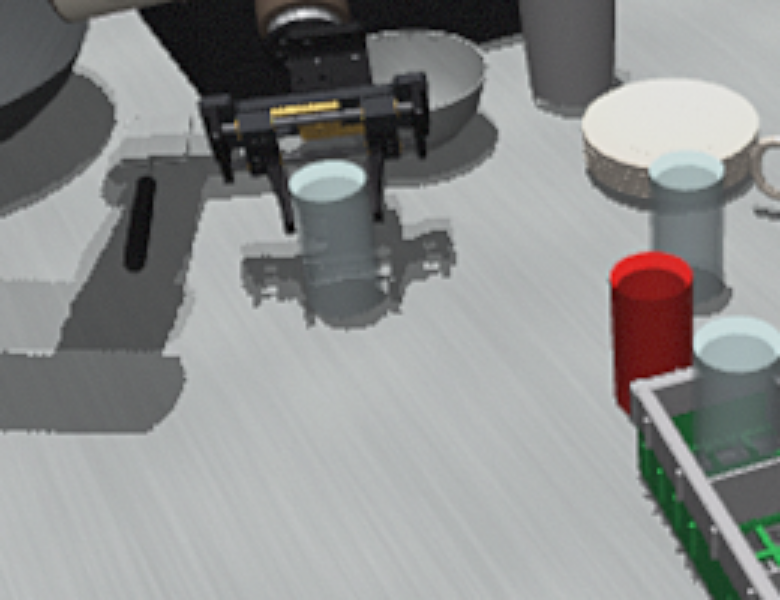

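```bash
python3 -m handwheel '[[40,0.03,-0.01,0,0,0,0],[40,0.058,-0.002,0,0,0,0],[40,0.058,-0.002,0,0,0,0]]'
python3 - <<'E'
from h import *
rep()
s,p,R=st();G=p+.006*R.as_matrix()[:,1];print(G)
for a in(40,20,0):
    a=np.radians(a);app=-np.sin(a)*UR+np.cos(a)*np.array([0,0,-1]);Q=np.array([G[0],G[1],.094])-.006*app
    go(Q,frame(app,[-.954,.2995,0]))
E
```

```text
t: 11.35
position: [0.4592, 0.3038, 0.1011]
orientation: [-1.889, -0.173, 1.752]
wrist_force: [-3.7, -4.6, 14.5]
grip_width: 0.738
t 11.35 pos [0.4592 0.3038 0.1011] app [-0.2691 -0.8395 -0.472 ] jaw [-0.9527  0.3039  0.0027] x [ 0.1412  0.4504 -0.8816] F [-3.7 -4.6 14.5] T [-2.21  0.87 -0.56] w 0.738 q [ 1.    0.88  0.04  0.24 -1.79 -1.39]
[0.4576 0.2987 0.0983]
shift [0.015 0.024 0.   ] turn [-0.0017 -0.0003 -0.1213] deg 21.8 t 11.35
shift [-0.002  0.035  0.   ] turn [-0.0016 -0.0006 -0.2324] deg 41.8 t 11.35
shift [-0.015  0.052  0.   ] turn [-0.0015 -0.0009 -0.3435] deg 61.8 t 11.35
```

```bash
python3 -m handwheel '[[40,0.04,0.02,0,0,0,-0.03],[40,0.03,0.02,0,0,0,-0.06],[40,0.022,0.022,0,0,0,-0.09],[40,0.015,0.024,0,0,0,-0.121],[40,0.01,0.028,0,0,0,-0.15],[40,0.005,0.031,0,0,0,-0.18],[40,0.002,0.033,0,0,0,-0.2],[40,-0.002,0.035,0,0,0,-0.232],[40,-0.002,0.035,0,0,0,-0.232]]'
python3 - <<'E'
from h import *
rep()
s,p,R=st();print(p+.006*R.as_matrix()[:,1])
for a in(10,0):
    a=np.radians(a);app=-np.sin(a)*UR+np.cos(a)*np.array([0,0,-1]);Q=np.array([.4576,.2987,.094])-.006*app
    go(Q,frame(app,[-.954,.2995,0]))
im=read_camera('side');cv2.imwrite('pics/rot.png',cv2.resize(im[80:280,60:320,::-1],(780,600)))
E
```

```text
t: 12.25
position: [0.4578, 0.2997, 0.1013]
orientation: [-1.538, -0.756, 1.237]
wrist_force: [-2.2, 1.6, 2.5]
grip_width: 0.732
t 12.25 pos [0.4578 0.2997 0.1013] app [-0.106  -0.3228 -0.9405] jaw [-0.9522  0.3054  0.0025] x [ 0.2865  0.8958 -0.3398] F [-2.2  1.6  2.5] T [ 1.03  0.65 -0.37] w 0.732 q [ 0.93  0.54 -0.23  0.12 -1.13 -1.31]
[0.4572 0.2978 0.0957]
shift [ 0.005  0.013 -0.001] turn [-0.0013 -0.0017 -0.0548] deg 9.9 t 12.25
shift [-0.005  0.016 -0.001] turn [-0.0011 -0.0018 -0.1104] deg 19.9 t 12.25
```

View pics/rot.png

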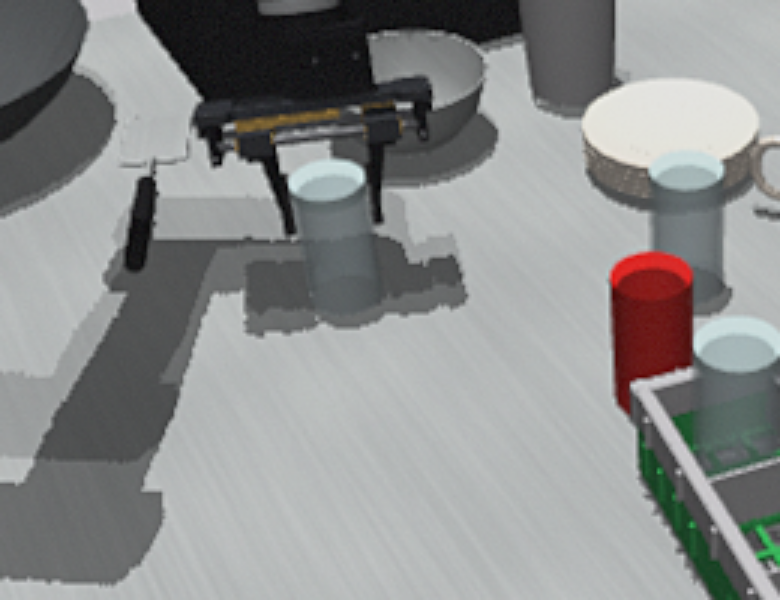

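The glass stands upright on its rim. I'll finish untilting the tool under light pressure.

```bash
python3 -m handwheel '[[40,0.01,0.025,0,0,0,-0.03],[40,0.007,0.03,0,0,0,-0.055],[40,0,0.033,0,0,0,-0.085],[40,-0.005,0.036,0,0,0,-0.11],[40,-0.005,0.036,0,0,0,-0.11],[40,-0.005,0.036,0,0,0,-0.11]]'
python3 - <<'E'
from h import *
from scipy.optimize import minimize
rep()
s,p,R=st();print(p+.006*R.as_matrix()[:,1])
for c in('side','top'):
    im=read_camera(c);cv2.imwrite(f'pics/v_{c}.png',im[:,:,::-1])
# overlay vertical cylinder at fitted place
t=np.linspace(0,6.283,60);o=cv2.imread('pics/v_side.png');cr=cv2.resize(o[120:200,130:210],None,fx=5,fy=5,interpolation=cv2.INTER_CUBIC);c2=cr.copy()
for z in(0,.12):
    q=((proj('side',np.c_[p[0]+.032*np.cos(t),p[1]+.032*np.sin(t),0*t+z])-[130,120]+.5)*5).astype(np.int32);cv2.polylines(c2,[q],True,(0,0,255),1)
cv2.imwrite('pics/vert.png',np.hstack([cr,c2]))
E
```

```text
t: 12.9
position: [0.4577, 0.2987, 0.0987]
orientation: [-1.341, -0.974, 0.984]
wrist_force: [-2.0, -5.0, 10.3]
grip_width: 0.736
t 12.9 pos [0.4577 0.2987 0.0987] app [-0.0041 -0.0051 -1.    ] jaw [-0.9526  0.3041  0.0023] x [ 0.3041  0.9526 -0.0061] F [-2.  -5.  10.3] T [-1.08  1.   -0.08] w 0.736 q [ 0.87  0.41 -0.37  0.   -0.79 -1.18]
[0.4577 0.2987 0.0927]
```

View pics/vert.png

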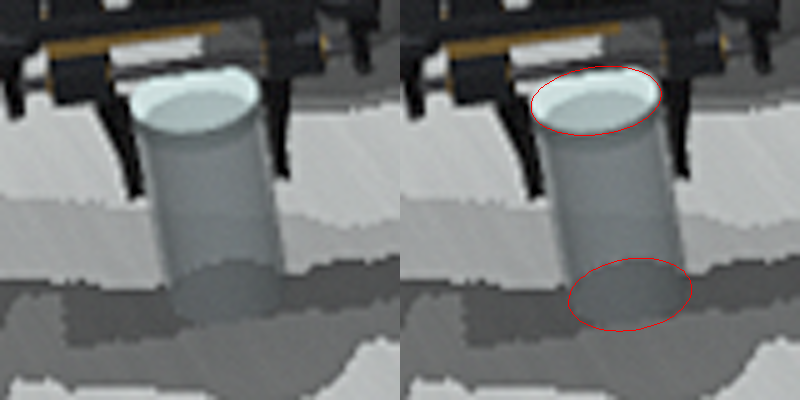

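Flat and upright: the overlaid vertical cylinder matches at both ends. The grip is now 27 mm from the bottom. Next, lift clear of the neighbours.

```bash
python3 -m handwheel '[[40,0,-0.1,0,0,0,0],[40,0,-0.3,0,0,0,0],[40,0,-0.6,0,0,0,0],[40,0,-0.9,0,0,0,0],[40,0,-0.9,0,0,0,0]]'; python3 -m handwheel '[[40,0,-0.3,0,0,0,0],[40,0,-0.6,0,0,0,0],[40,0,-0.9,0,0,0,0],[40,0,-0.9,0,0,0,0]]'
python3 - <<'E'
from h import *
rep()
a=np.radians(-8.5-45);go([.592,-.185,.278],frame([0,0,-1],-np.array([np.cos(a),np.sin(a),0])))
E
```

```text
t: 13.5
position: [0.4605, 0.3021, 0.1925]
orientation: [-1.341, -0.982, 0.979]
wrist_force: [0.3, 1.4, -2.5]
grip_width: 0.734
t: 13.9
position: [0.462, 0.304, 0.2856]
orientation: [-1.34, -0.988, 0.974]
wrist_force: [-0.5, 0.7, -2.2]
grip_width: 0.732
t 13.9 pos [0.462  0.304  0.2856] app [ 0.008   0.0036 -1.    ] jaw [-0.9536  0.301  -0.0065] x [0.301  0.9536 0.0058] F [-0.5  0.7 -2.2] T [ 0.2  -0.17  0.03] w 0.732 q [ 0.88  0.23 -0.12  0.   -1.21 -1.18]
shift [-4.272  0.069 -2.712] turn [0.0014 0.1999 0.0024] deg 36.0 t 13.9
```

```bash
python3 -m handwheel '[[40,-0.2,0,-0.13,0.001,0,0.002],[40,-0.5,0,-0.32,0.001,0,0.002],[40,-0.85,0,-0.54,0.001,0,0.002],[40,-0.85,0,-0.54,0.001,0,0.002]]' | head -2;  python3 -m handwheel '[[40,-0.28,0,-0.18,0,0,0],[40,-0.56,0,-0.36,0,0,0],[40,-0.85,0,-0.54,0,0,0],[40,-0.85,0,-0.54,0,0,0]]'| head -2;  python3 -m handwheel '[[40,-0.28,0,-0.18,0,0,0],[40,-0.56,0,-0.36,0,0,0],[40,-0.85,0,-0.54,0,0,0],[40,-0.85,0,-0.54,0,0,0]]'|head -2
python3 - <<'E'
from h import *
rep()
a=np.radians(-8.5-45);go([.592,-.185,.278],frame([0,0,-1],-np.array([np.cos(a),np.sin(a),0])))
E
```

```text
t: 14.3
position: [0.4875, 0.2032, 0.2827]
t: 14.7
position: [0.5128, 0.1034, 0.2807]
t: 15.1
position: [0.5381, 0.004, 0.279]
t 15.1 pos [0.5381 0.004  0.279 ] app [-0.0097 -0.0082 -0.9999] jaw [-0.95    0.312   0.0066] x [ 0.3119  0.95   -0.0108] F [-0.7  0.5 -3.1] T [ 0.16 -0.08 -0.05] w 0.738 q [ 0.31  0.22 -0.15  0.01 -1.21 -0.63]
shift [-1.628  0.02  -1.102] turn [-0.001   0.1962 -0.004 ] deg 35.3 t 15.1
```

```bash
python3 -m handwheel '[[40,-0.27,0,-0.18,0,0,-0.004],[40,-0.54,0,-0.36,0,0,-0.004],[40,-0.82,0,-0.55,0,0,-0.004],[40,-0.82,0,-0.55,0,0,-0.004]]'| head -2;  python3 -m handwheel '[[40,-0.27,0,-0.18,0,0.04,0],[40,-0.54,0,-0.36,0,0.08,0],[40,-0.75,0,-0.5,0,0.12,0],[40,-0.82,0,-0.55,0,0.16,0],[40,-0.82,0,-0.55,0,0.196,0],[40,-0.82,0,-0.55,0,0.196,0]]'|head -2
python3 - <<'E'
from h import *
rep()
a=np.radians(-8.5-45);go([.592,-.185,.278],frame([0,0,-1],-np.array([np.cos(a),np.sin(a),0])))
for c in('side','top'):
    im=read_camera(c);cv2.imwrite(f'pics/o_{c}.png',im[:,:,::-1])
s,p,R=st();t=np.linspace(0,6.283,60);out=[]
for c,(x0,y0) in(('side',(260,110)),('top',(300,110))):
    o=cv2.imread(f'pics/o_{c}.png')[y0:y0+130,x0:x0+130];o=cv2.resize(o,(400,400),interpolation=cv2.INTER_CUBIC)
    for z,col in((p[2]-.0987,(0,0,255)),(p[2]-.0987+.12,(0,0,255))):
        q=((proj(c,np.c_[p[0]+.032*np.cos(t),p[1]+.032*np.sin(t),0*t+z])-[x0,y0]+.5)*400/130).astype(np.int32);cv2.polylines(o,[q],True,col,1)
    q=((proj(c,np.c_[.592+.032*np.cos(t),-.185+.032*np.sin(t),0*t+.025])-[x0,y0]+.5)*400/130).astype(np.int32);cv2.polylines(o,[q],True,(0,255,255),1)
    out.append(o)
cv2.imwrite('pics/over.png',np.hstack(out))
E
```

```text
t: 15.5
position: [0.5655, -0.0925, 0.2772]
t: 16.1
position: [0.592, -0.1864, 0.2747]
t 16.1 pos [ 0.592  -0.1864  0.2747] app [-0.0115  0.0044 -0.9999] jaw [-0.5934  0.8048  0.0103] x [ 0.8048  0.5935 -0.0066] F [-0.2  1.  -2.9] T [ 0.07 -0.11 -0.01] w 0.736 q [-0.05  0.37  0.05 -0.   -1.27 -0.89]
shift [ 0.008 -0.033  0.011] turn [-0.0033 -0.0005 -0.0021] deg 0.7 t 16.1
```

View pics/over.png

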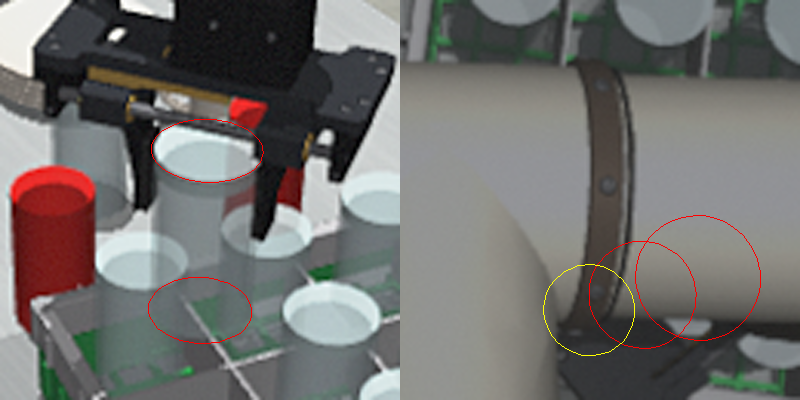

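```bash
python3 - <<'E'
from h import *
print(ray('top',(366,208),.025))
E
python3 -m handwheel '[[40,0.008,0.1,0.011,-0.003,0,-0.002],[40,0.008,0.3,0.011,-0.003,0,-0.002],[40,0.008,0.5,0.011,-0.003,0,-0.002],[40,0.008,0.7,0.011,-0.003,0,-0.002],[40,0.008,0.8,0.011,-0.003,0,-0.002],[40,0.008,0.8,0.011,-0.003,0,-0.002]]'
python3 - <<'E'
from h import *
rep()
a=np.radians(-8.5-45);go([.592,-.185,.130],frame([0,0,-1],-np.array([np.cos(a),np.sin(a),0])))
E
```

```text
[ 0.5967 -0.1959  0.025 ]
t: 16.8
position: [0.5903, -0.1839, 0.1937]
orientation: [-1.51, -0.498, 0.503]
wrist_force: [0.3, 0.7, -2.2]
grip_width: 0.737
t 16.8 pos [ 0.5903 -0.1839  0.1937] app [-0.0035  0.0006 -1.    ] jaw [-0.5971  0.8021  0.0026] x [ 0.8021  0.5971 -0.0025] F [ 0.3  0.7 -2.2] T [ 0.07 -0.13 -0.02] w 0.737 q [-0.04  0.42 -0.08 -0.   -1.07 -0.89]
shift [ 0.008  0.637 -0.021] turn [-0.0008  0.0009 -0.0008] deg 0.3 t 16.8
```

```bash
python3 -m handwheel '[[40,0.01,0.12,-0.03,0,0,0],[40,0.01,0.25,-0.035,0,0,0],[40,0.01,0.38,-0.035,0,0,0],[40,0.01,0.48,-0.035,0,0,0],[40,0.01,0.57,-0.035,0,0,0],[40,0.01,0.6,-0.035,0,0,0],[40,0.01,0.6,-0.035,0,0,0]]'
python3 -m handwheel '[[40,0,0.02,0,0,0,0],[40,0,0.04,0,0,0,0],[40,0,0.055,0,0,0,0],[40,0,0.055,0,0,0,0]]'
python3 - <<'E'
from h import *
rep()
E
```

```text
t: 17.5
position: [0.5928, -0.1861, 0.1332]
orientation: [-1.51, -0.498, 0.504]
wrist_force: [-0.4, -0.1, -3.0]
grip_width: 0.733
t: 17.9
position: [0.5927, -0.1861, 0.1276]
orientation: [-1.51, -0.498, 0.504]
wrist_force: [-0.3, -0.0, -3.5]
grip_width: 0.735
t 17.9 pos [ 0.5927 -0.1861  0.1276] app [-0.0046  0.0006 -1.    ] jaw [-0.5972  0.8021  0.0033] x [ 0.8021  0.5972 -0.0033] F [-0.3 -0.  -3.5] T [ 0.1  -0.09 -0.06] w 0.735 q [-0.04  0.48 -0.15 -0.   -0.94 -0.89]
```

Still hanging free, with no wall contact. I'll creep down to the floor.

```bash
python3 -m handwheel '[[40,0,0.01,0,0,0,0],[40,0,0.02,0,0,0,0],[40,0,0.03,0,0,0,0],[40,0,0.03,0,0,0,0]]'
python3 -m handwheel '[[40,0,0.007,0,0,0,0],[40,0,0.014,0,0,0,0],[40,0,0.014,0,0,0,0]]'
python3 -m handwheel '[[40,0,0.007,0,0,0,0],[40,0,0.01,0,0,0,0]]'
```

```text
t: 18.3
position: [0.5927, -0.1861, 0.1245]
orientation: [-1.51, -0.498, 0.504]
wrist_force: [0.1, 0.7, -1.9]
grip_width: 0.736
t: 18.6
position: [0.5932, -0.1858, 0.1241]
orientation: [-1.51, -0.499, 0.503]
wrist_force: [-1.1, 2.8, 3.7]
grip_width: 0.737
t: 18.8
position: [0.5935, -0.1855, 0.124]
orientation: [-1.511, -0.5, 0.503]
wrist_force: [-0.4, 4.0, 6.1]
grip_width: 0.735
```

```bash
python3 -m handwheel '[[66,0,0,0,0,0,0],[68,0,0,0,0,0,0],[72,0,0,0,0,0,0],[78,0,0,0,0,0,0],[78,0,0,0,0,0,0],[78,0,0,0,0,0,0]]'
python3 -m handwheel '[[78,0,-0.1,0,0,0,0],[78,0,-0.25,0,0,0,0],[78,0,-0.5,0,0,0,0],[78,0,-0.8,0,0,0,0],[78,0,-0.8,0,0,0,0]]'
python3 -m handwheel '[[78,0,-0.3,0,0,0,0],[78,0,-0.6,0,0,0,0],[78,0,-0.9,0,0,0,0],[78,0,-0.9,0,0,0,0]]'
python3 -m handwheel '[[78,-0.4,0,0.3,0,0,0],[78,-0.8,0,0.6,0,0,0],[78,-1,0,0.8,0,0,0],[78,-1,0,0.8,0,0,0]]'
python3 -m handwheel '[[78,-0.4,0,0.3,0,0,0],[78,-0.8,0,0.6,0,0,0],[78,-1,0,0.8,0,0,0],[78,-1,0,0.8,0,0,0]]'
python3 - <<'E'
from h import *
rep()
E
```

```text
t: 19.4
position: [0.5935, -0.1857, 0.1238]
orientation: [-1.511, -0.5, 0.503]
wrist_force: [-1.1, -0.0, -0.8]
grip_width: 0.889
t: 19.9
position: [0.5964, -0.1864, 0.2099]
orientation: [-1.516, -0.508, 0.497]
wrist_force: [0.9, 0.4, -0.0]
grip_width: 0.897
t: 20.3
position: [0.5974, -0.1869, 0.3057]
orientation: [-1.522, -0.516, 0.491]
wrist_force: [-0.1, -0.5, 0.4]
grip_width: 0.898
t: 20.7
position: [0.4658, -0.1825, 0.3037]
orientation: [-1.521, -0.515, 0.49]
wrist_force: [0.6, 0.2, 0.5]
grip_width: 0.893
t: 21.1
position: [0.3347, -0.1779, 0.3014]
orientation: [-1.521, -0.515, 0.489]
wrist_force: [1.3, -0.5, 0.0]
grip_width: 0.893
t 21.1 pos [ 0.3347 -0.1779  0.3014] app [ 0.0184 -0.0029 -0.9998] jaw [-0.5977  0.8016 -0.0133] x [0.8015 0.5978 0.013 ] F [ 1.3 -0.5  0. ] T [ 0.13 -0.17 -0.01] w 0.893 q [-0.05 -0.11 -0.44  0.   -1.21 -0.88]
```

Final look, with the last picture.

```bash
python3 - <<'E'
from h import *
a=read_camera('side');b=read_camera('top')
for c in('top','side'):
    for r in recognise(c,'tumbler')[:3]:print(c,'tumbler',np.round(r['xyz'],3),r['confidence'])
    for r in recognise(c,'rack_glass_a')[:7]:print(c,'glass',np.round(r['xyz'],3),round(r['confidence'],2))
    for r in recognise(c,'drained_glass')[:2]:print(c,'drained',np.round(r['xyz'],3))
cv2.imwrite('pics/final.png',np.hstack([cv2.resize(a[110:350,230:430,::-1],(400,480)),cv2.resize(b[60:300,200:400,::-1],(400,480))]))
rep()
E
```

```text
top tumbler [ 0.595 -0.178  0.142] 0.98
top glass [ 0.573 -0.269  0.144] 0.84
top glass [ 0.68  -0.196  0.148] 0.8
top glass [0.613 0.038 0.126] 0.77
top glass [0.802 0.041 0.116] 0.61
top glass [ 0.608 -0.089  0.144] 0.59
top drained [0.712 0.152 0.12 ]
side tumbler [ 0.583 -0.194  0.126] 0.87
side glass [ 0.562 -0.296  0.131] 0.91
side glass [ 0.669 -0.224  0.133] 0.9
side glass [ 0.59  -0.105  0.133] 0.82
side glass [0.807 0.023 0.099] 0.7
side glass [ 0.587 -0.197  0.123] 0.27
side drained [0.708 0.132 0.091]
t 21.5 pos [ 0.3386 -0.1782  0.301 ] app [ 0.0167 -0.0036 -0.9999] jaw [-0.5983  0.8012 -0.0129] x [0.8011 0.5984 0.0113] F [0.3 0.3 0. ] T [ 0.09 -0.1   0.  ] w 0.901 q [-0.05 -0.1  -0.44  0.   -1.21 -0.88]
```

View pics/final.png

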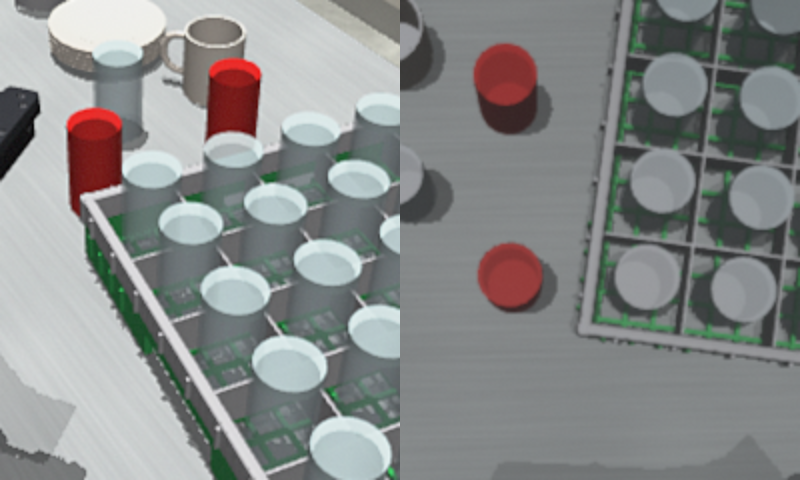

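The tumbler stands rim down in the compartment, at (190,225) in the side crop and (743,290) in the top crop. Its neighbours are standing and have not moved. I'm handing it in.

```bash
python3 -c "
from plant import *
print(close_job())"
```

```text
the job is handed in; nothing more can be done
None
```

The tumbler now stands rim down in the empty compartment. I pinched it about 21 mm from its bottom and tilted it rim-down. Pressing the rim edge on the steel then swung it between the fingers until the whole rim was flat. Still holding it, I lifted it over, set it down at about 6 N, let go and backed the arm away. The job took about 21.5 s by the robot's clock, and the highest wrist force I read was about 15 N.

**Last checks:**
- **Placing:** the final pictures show the tumbler upright, with its bottom at a measured 0.142 m against 0.145 m expected. The top camera puts its visible centre at (0.595, −0.178), while I released it at (0.5935, −0.186). That 8 mm difference in y is more than the networks' usual 4 mm; the glass still sits clear of its neighbours.
- **Surroundings:** the three neighbouring glasses and the drained glass were found where they were at the start, to within about 6 mm in the top view. One side-camera reading, for the glass on the left, shifted by about 11 mm in height, which I put down to recognition noise.
- **Slip in the grip:** while I straightened the tool, the fingers slid down the glass, so the grip ended about 27 mm from the bottom. The glass stayed upright and flat.
- **Refused move:** one call was refused because I typed 11 rows; nothing moved because of it.

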